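# Clamp a glued swatch board in the swing-away press

## Robot

A 6-joint arm with a two-finger parallel gripper is mounted at the origin on a cart in front of the work surface, level with it; the furniture and walls round the work are solid. World frame = base frame: x ahead of the robot, y to its left, z up, the work surface at z = 0. Lengths are in m, angles in degrees, forces in N, time in s.
With the tool pointing down it reaches from about 0.325 to 0.775 m from the base axis. Payload 5.5 kg.
Tool frame: the origin (TCP) lies at the centre of the arm's flange, where the gripper is bolted on; the fingertips stand 182 mm ahead of it and the grasp point (between the pads) lies 163 mm ahead of it; z points along the fingers, y is the line along which they close (so a half turn about z gives the same grasp; the last joint's range is limited). The gripper opens to 88 mm and grips with 3 to 60 N. Pads are 20 mm wide; open, the fingers measure 115 mm over their backs; the gripper's body (75 mm by 178 mm) begins 61 mm behind the grasp point.
Start: joints at [-76.702, 5.22, 70.514, -0, 104.267, -3.249], TCP at [0.171, -0.575, 0.405] pointing down, gripper open.
Joint ranges: [-164.24, 164.24], [-49.07, 125.15], [9.68, 141.18], [-86.29, 266.29], [3.28, 154.24], [-151.56, 151.56]. Speed limits (degrees/s): [147.25, 147.25, 172.46, 180, 180, 180].

## Interface

Orientations are given as [roll, pitch, yaw] about the fixed x, y, z axes, in that order (R = Rz(yaw) Ry(pitch) Rx(roll)).
In Python, from station import r gives the robot as it stands. The module is installed in compiled form; this text tells all that it offers. Calls block until the motion is done:
- r.reach(position, orientation): joint-space move of the TCP to a pose.
- r.servo_line(position, rotation=None, speed=0.15): straight line of the TCP; rotation=None keeps the orientation; speed is the mean speed in m/s.
- r.move_joints(angles): joint-space move.
- r.let_go() and r.grab(squeeze=None): open the fingers fully, or close them until they stop; squeeze is the grip in N (None keeps the last).
- r.wait(seconds).
- r.inverse_kinematics(position, orientation): joint angles nearest the present ones, or None.
- r.sense(): the state.
- r.snapshot(name): name is "scene" or "top" or "wrist"; returns a dict with "frame" (384x512x3 uint8, red, green, blue), "fx", "fy", "cx", "cy" (pixels), "dist_coeffs" ([k1, k2, p1, p2, k3] as OpenCV has them; the pictures are not rectified), "R" (3x3) and "t" (3): a world point X has camera coordinates R X + t. Camera axes: x right, y down, z forward; pixel columns grow to the right and rows downward; lengths in m; the calibration is good to about 2 mm. A picture is of the moment at which its call begins. There is no depth.
A pose or a line that the arm cannot do raises r.IKError and nothing moves.
- r.hand_in(): hands the job in; it is judged then, once.
The state is a dict: "clock": time; "joints": joint angles; "joint_vel": joint speeds; "joint_torque": joint torques, N m; "tcp_pos": TCP position; "orientation": TCP orientation; "contact_force": force on the tool from outside, world axes, zero at the start; "torque": the same for the moment, N m; "opening": finger opening in m; "gripper_force": force on a finger pad.
Only numpy, scipy, OpenCV 4.12 (cv2) and the standard library are available. Lean on these libraries where they do the work, as an engineer would, in place of code of your own. Each camera call takes 0.05 s, during which the arm holds its last target. There are 200 camera calls.

## Task

Clamp the glued-up swatch board in the small swing-away press while its glue sets, only by pushing with a fingertip: nothing is lifted or carried. Slide the board straight back on the lower plate until its whole rear edge lies against the steel ledge, then push the swung-out press head round until its arm is fully against its stop, squarely over the board, and then push the lever all the way down so that the top plate clamps the board. Keep the lever up until the head is over the board, and leave the tape, pots, peg and cup round the press where they stand.

Things in the scene. Friction and masses are not known exactly. Their poses are not given: they have to be found in the camera images.
- press: Small grey swing-away press, fixed on the table. Origin: table top under the middle of the lower plate; x points to the column (away from the robot, but for the yaw), y left, z up. Lower plate 113 (x) by 120 mm (y), front edge at x = -53 mm, top of its rubber pad 57 mm above the table. Its skid frame, 24 mm high, reaches to x = -73, y = +-62 mm.
- ledge (a point): Middle of the front face of the steel ledge along the rear edge of the lower plate, at the height of the pad's top (57 mm over the table); its axes are the press's. The ledge is 112 mm wide and stands 7 mm above the pad.
- column (a point): Axis of the round column, at table height, 125 mm behind the lower plate's centre. The swing arm turns about the vertical through it: a beam 34 mm wide, 137 to 167 mm above the table, running from the column out over the head, with a ram sleeve 40 mm wide, the ram's links and the lever on the same centre line, up to 310 mm high.
- press_swing (a joint): Angle of the swing arm (rad): 0 = against its stop, head squarely over the lower plate; grows as the head swings out to the press's right (its -y), counter-clockwise from above; at most 1.35. Starts at 0.85 to 1.15. Stays where it is left; takes 2 to 3 N at the head to turn.
- head_side (a point): Centre of the head's side that looks away from the lower plate when swung out: 125 mm from the column axis along the arm, 60 mm off the arm's centre line, 106 mm above the table. Flat face, 120 mm long, 87 to 123 mm above the table. It turns with the arm: x points along the arm to the column, y to the opposite side, the way this face travels as the head is closed.
- head_front (a point): Centre of the head's front face (farthest from the column), 185 mm from the column axis, 106 mm above the table.
- press_lever (a joint): Angle of the clamping lever (rad): 0 = raised, pointing 43 degrees up and away from the column; 0.80 = down at its stop, about level. Starts at 0 to 0.06. Stiff: stays where it is left, takes 2 to 5 N pushed down at the grip. It lowers the sprung top plate by 20 mm in all, evenly; the plate meets the board in the last tenth of the stroke.
- lever_pivot (a point): Pivot of the clamping lever on the swing arm, 80 mm out from the column axis and 180 mm above the table; the lever turns in the upright plane through the column axis and the arm.
- lever_grip (a point): Centre of the lever's black rubber grip, 145 mm from the pivot; the grip is a round bar along the lever, 22 mm thick, from 94 to 186 mm from the pivot. It moves with the lever and the arm: 279 mm above the table when raised, about 173 mm when down.
- board: The swatch board: square plywood with card on top, 110 x 110 x 12 mm, about 0.2 kg, loose on the rubber pad of the lower plate. Origin: centre of its underside; x towards the ledge, z up. It starts 10 to 26 mm short of the ledge and slightly askew. When home, its front edge stands 5 mm out over the lower plate's front edge.
- board_left (a point): Point on the bottom of the board's rear edge (the one towards the ledge), 50 mm left of the middle.
- board_right (a point): The same, 50 mm right of the middle.
- board_front (a point): Middle of the board's front edge (towards the robot), at half thickness.
- press_plate: Head of the press: sprung aluminium top plate, 120 x 120 mm, with a grey cover, its centre 125 mm from the column axis. With the lever up its underside is 87 and its cover's top 123 mm above the table (20 mm lower with the lever down). Origin under its centre, 87 mm below its underside; x points along the arm to the column.
- tape: Roll of masking tape, 100 mm across and 25 mm high, left of the press's front; a bystander. Origin under its middle.
- pot_black: Small dye pot with black lid, 54 mm across and 44 mm high, left of the press; a bystander. Origin under its middle.
- pot_white: Dye pot with white lid, 60 mm across and 52 mm high, left of the press; a bystander. Origin under its middle.
- peg: Wooden clothes peg, 15 x 72 x 12 mm, lying right of the press's front; a bystander.
- cup: Clear plastic cup, 70 mm across and 81 mm high, left behind; a bystander. Origin under its middle.

How it is judged:
By the outcome, as a careful person would: the job done as asked, in the order asked, and still so for the second after the job is handed in, with the robot touching nothing.
It also fails if it takes over 70 s, if anything falls off the work surface, if the arm or the gripper's body presses on something with over 40 N, if the wrist force passes 120 N, or if a joint passes its speed limit or range.

## Working session

There is one attempt and no reset: what is moved stays moved. The work goes in short steps, each a Python script; the robot and the scene stay as the last script left them, time stands still between calls to the robot, and variables do not carry over. Pictures are saved under pics/ and viewed, at most 10 in all, crops included, and the job is handed in when it is done.

```bash
mkdir -p pics; python3 - <<'E'
from station import r
import cv2,pickle
for n in("scene","top"):
    s=r.snapshot(n); cv2.imwrite(f"pics/{n}0.png",s["frame"][:,:,::-1]); pickle.dump(s,open(f"pics/{n}0.pkl","wb"))
    print(n,s["fx"],s["fy"],s["cx"],s["cy"],s["dist_coeffs"],-s["R"].T@s["t"],s["R"].round(2).tolist())
print(r.sense())
E
```

```text
scene 484.37220761341075 484.37220761341075 259.8047237384605 192.71460387304472 [0.07053484 0.         0.         0.         0.        ] [-0.26474087  0.69913668  0.61172463] [[-0.51, -0.86, 0.0], [-0.36, 0.21, -0.91], [0.78, -0.47, -0.42]]
top 399.0099068075833 399.0099068075833 254.35204502666653 182.39137917962242 [0.04626499 0.         0.         0.         0.        ] [0.39044345 0.2113256  1.13557444] [[-0.01, -1.0, 0.02], [-0.98, 0.01, -0.19], [0.19, -0.02, -0.98]]
{'clock': 0.1, 'joints': array([-7.67014445e+01,  5.25769168e+00,  7.05734973e+01,  5.35064367e-04,
        1.04264323e+02, -3.24619158e+00]), 'joint_vel': array([-0.04529465, -0.12322734, -0.1787904 ,  0.00247703, -0.09533177,
       -0.05006178]), 'joint_torque': array([ 3.66865424e-03, -4.47854984e+01, -4.07570100e+01,  7.01629347e-02,
        2.84429791e-02, -1.10444487e-04]), 'tcp_pos': array([ 0.17089629, -0.57520714,  0.40364581]), 'orientation': array([-1.79904670e+02, -5.92647930e-03,  1.65448735e+01]), 'contact_force': array([ 1.16754795, -0.64167133,  0.49898391]), 'torque': array([-0.03291014,  0.03265097, -0.00761564]), 'gripper_force': 0.0, 'opening': 0.08790786718383338}
```

View pics/scene0.png

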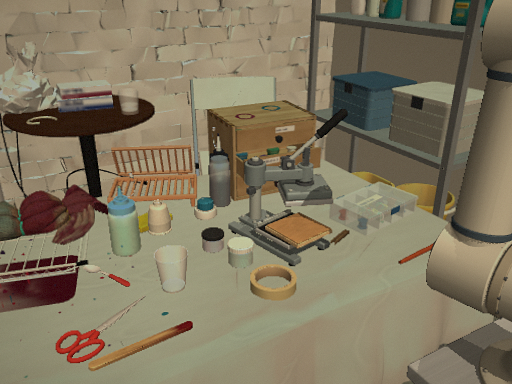

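View pics/top0.png

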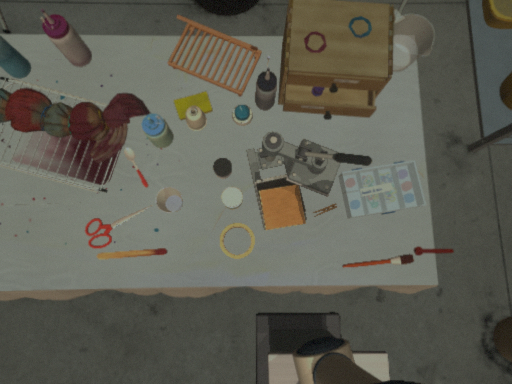

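The scene view shows the press at about (280,225), with its head swung out to the right. In the top view the board is at (282,205), the column at (272,143), the head at (318,160) and the grip at (352,158). I'll enlarge both.

```bash
python3 - <<'E'
import cv2
a=cv2.imread("pics/top0.png")[115:265,215:395]
cv2.imwrite("pics/topc.png",cv2.resize(a,None,fx=4,fy=4,interpolation=cv2.INTER_CUBIC))
a=cv2.imread("pics/scene0.png")[100:270,210:370]
cv2.imwrite("pics/scenec.png",cv2.resize(a,None,fx=3.5,fy=3.5,interpolation=cv2.INTER_CUBIC))
E
```

```text
(no output)
```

View pics/topc.png

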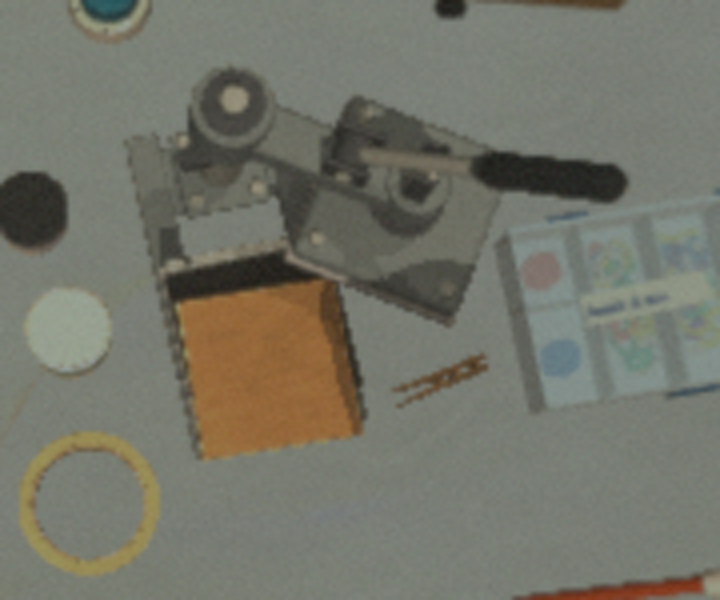

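View pics/scenec.png

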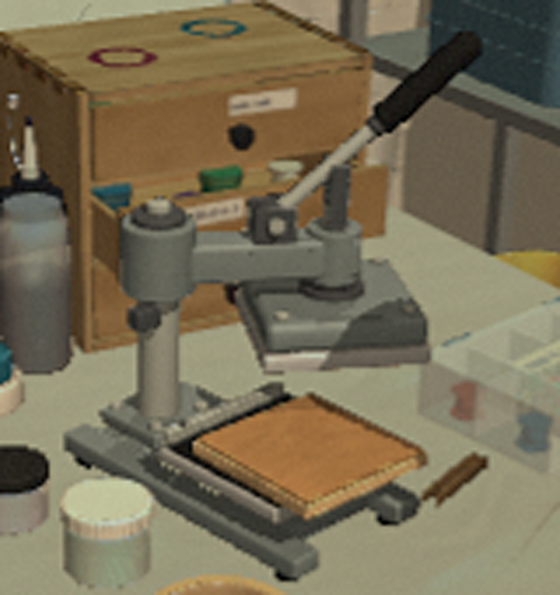

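The crops give me usable corners. In topc.png the board's top corners are (202,459), (360,434), (335,282) and (180,302). The near head plate corners are (286,258) and (450,323), the cap is at (235,98) and the grip runs (480,165)–(622,182). I'll fit the model to both views.

```bash
cat > fit.py <<'E'
import numpy as np,cv2,pickle
from scipy.optimize import least_squares
C={n:pickle.load(open(f"pics/{n}0.pkl","rb")) for n in("top","scene")}
def proj(n,X):
    c=C[n];K=np.array([[c["fx"],0,c["cx"]],[0,c["fy"],c["cy"]],[0,0,1.]])
    return cv2.projectPoints(np.atleast_2d(X).astype(float),cv2.Rodrigues(c["R"])[0],np.array(c["t"],float),K,np.array(c["dist_coeffs"],float))[0][:,0]
def rot(p,a): return np.array([p[0]*np.cos(a)-p[1]*np.sin(a),p[0]*np.sin(a)+p[1]*np.cos(a),p[2]])
def W(q,p): return rot(p,q[2])+[q[0],q[1],0]            # press->world
def A(q,p): return W(q,rot(np.array([-p[0],-p[1],p[2]]),q[3])+[.125,0,0]) # arm: p=(out along arm, +toward outer?(checked), z)
def obs(n,u,v): return np.array([215+(u+.5)/4-.5,115+(v+.5)/4-.5]) if n=="top" else np.array([210+(u+.5)/3.5-.5,100+(v+.5)/3.5-.5])
def lev(q,s):
    a=np.radians(43)-q[4]; return A(q,(.08+s*np.cos(a),0,.18+s*np.sin(a)))
h=.055
def model(q):
    b=lambda x,y: rot((x,y,.069),q[8])+[q[6],q[7],0]
    col=W(q,(.125,0,q[5]))
    return [("bFL",b(-h,h),(202,459),(310,508)),("bFR",b(-h,-h),(360,434),(425,458)),("bRL",b(h,h),(180,302),(195,443)),("bRR",b(h,-h),(335,280),(305,397)),
     ("cap",col,(235,98),(158,208)),("gE",lev(q,.183),(620,182),(468,45)),("gS",lev(q,.094),(480,166),(383,125)),
     ("hA",A(q,(.065,-.06,.087)),(286,258),(268,367)),("hB",A(q,(.185,-.06,.087)),(450,323),(430,358)),
     ("ldgL",W(q,(.052,.056,.064)),(166,271),None)]
def res(q):
    o=[]
    for k,X,t,s in model(q):
        for n,uv in(("top",t),("scene",s)):
            if uv: o+=list(proj(n,X)[0]-obs(n,*uv))
    return np.array(o)
if __name__=="__main__":
    f=least_squares(res,[.5,.1,.14,1.0,.02,.2,.5,.1,.14],loss="soft_l1");q=f.x
    print(q.round(4)); e=f.fun; i=0
    for k,X,t,s in model(q):
        m=1+(s is not None); print(k,X.round(3),res(q)[2*i:2*i+2*m].round(1)); i+=m
    np.save("q.npy",q)
    L=rot((q[6]-q[0],q[7]-q[1],0),-q[2]); print("board in press",L.round(4),np.degrees(q[8]-q[2]))
    print("head side centre",A(q,(.125,.06,.106)).round(3),"front",A(q,(.185,0,.106)).round(3),"grip",lev(q,.145).round(3))
    z0=lambda n,u,v,z:least_squares(lambda p:proj(n,(p[0],p[1],z))[0]-[u,v],[.5,0]).x.round(3)
    print("drawer front",z0("top",330,116,.1),"box left",z0("top",282,108,.1),z0("top",375,115,.1),"bottle",z0("top",265,105,.1),"tray",z0("top",345,170,.05))
E
python3 fit.py
```

```text
[0.5604 0.1225 0.1943 0.9889 0.0202 0.1923 0.5311 0.1195 0.1544]
bFL [0.468 0.165 0.069] [ 0.   1.1 -1.2 -0. ]
bFR [0.485 0.057 0.069] [ 1.1  0.7  0.8 -1.5]
bRL [0.577 0.182 0.069] [-1.4  0.2 -1.2 -0.5]
bRR [0.594 0.074 0.069] [-0.3 -0.7  1.7 -1.1]
cap [0.683 0.147 0.192] [ 0.1  0.  -0.4  0. ]
gE [ 0.601 -0.054  0.302] [ 0.7 -0.4  1.2 -1.4]
gS [0.626 0.008 0.243] [ 0.7 -0.3 -3.1  1. ]
hA [0.603 0.109 0.087] [-0.6  0.3 -1.7  2.8]
hB [ 0.558 -0.002  0.087] [0.6 0.5 0.2 2.3]
ldgL [0.601 0.187 0.064] [ 0.1 -0.2]
board in press [-0.0292  0.0027  0.    ] -2.285968365539547
head side centre [0.691 0.008 0.106] front [ 0.613 -0.025  0.106] grip [ 0.612 -0.027  0.277]
drawer front [ 0.776 -0.016] box left [0.8   0.115] [ 0.778 -0.139] bottle [0.809 0.162] tray [ 0.636 -0.061]
```

The fit agrees to about 1–3 px. The board is roughly 26 mm short of the ledge and 2.3° askew, swing is 0.99 and the lever 0.02. I'll push the board first with the closed fingertips.

```bash
cat > h.py <<'E'
import numpy as np
from scipy.spatial.transform import Rotation as Ro
from station import r
from fit import W,A,lev,proj,C
q=np.load("q.npy")
TIP=.182
def pose(tip,yaw,lean=(0,0)):
    """tip position (world), yaw deg, lean=(deg, world azimuth deg of lean of the gripper body)"""
    R=Ro.from_euler("xyz",[180,0,yaw],degrees=True)
    if lean[0]:
        a=np.radians(lean[1]); R=Ro.from_rotvec(np.radians(lean[0])*np.array([-np.sin(a),np.cos(a),0]))*R
    return list(np.array(tip)-TIP*R.as_matrix()[:,2]),list(R.as_euler("xyz",degrees=True))
def F(): return np.array(r.sense()["contact_force"])
def tri(pt,ps):
    from scipy.optimize import least_squares
    return least_squares(lambda X:np.r_[proj("top",X)[0]-pt,proj("scene",X)[0]-ps],[.7,0,.1]).x.round(3)
E
python3 - <<'E'
from h import *
print("knobs",tri((327,116),(277,184)),tri((333,88),(279.4,138.6)))
Y=np.degrees(q[2]); 
P=lambda x,z,y=.0027:pose(W(q,(x,y,z)),Y)
r.grab(5)
r.reach([.11,-.40,.42],[180,0,16.5])
p,o=P(-.13,.22); r.reach(p,o)
p,o=P(-.13,.052); r.servo_line(p,speed=.15); f0=F(); print("f0",f0.round(1))
ax=W(q,(1,0,0))-W(q,(0,0,0))
x=-.100
r.servo_line(P(x,.052)[0],speed=.05)
while x<-.055:
    x+=.002; r.servo_line(P(x,.052)[0],speed=.04); f=-(F()-f0)@ax
    print(round(x,3),round(f,1),end="; ")
    if f>14: break
print(r.sense()["clock"],r.sense()["tcp_pos"])
s=r.snapshot("top"); import cv2
a=s["frame"][115:265,215:395,::-1]
cv2.imwrite("pics/t1.png",cv2.resize(a,None,fx=4,fy=4,interpolation=cv2.INTER_CUBIC))
E
```

```text
knobs [ 0.803 -0.011  0.044] [ 0.821 -0.012  0.178]
f0 [ 0.3 -0.  -1.3]
-0.098 0.3; -0.096 0.7; -0.094 0.5; -0.092 1.2; -0.09 1.5; -0.088 0.4; -0.086 0.7; -0.084 -0.1; -0.082 0.6; -0.08 0.6; -0.078 1.3; -0.076 2.2; -0.074 0.5; -0.072 0.1; -0.07 5.3; -0.068 13.9; -0.066 23.0; 10.6083 [0.49279619 0.11180442 0.23404315]
```

View pics/t1.png

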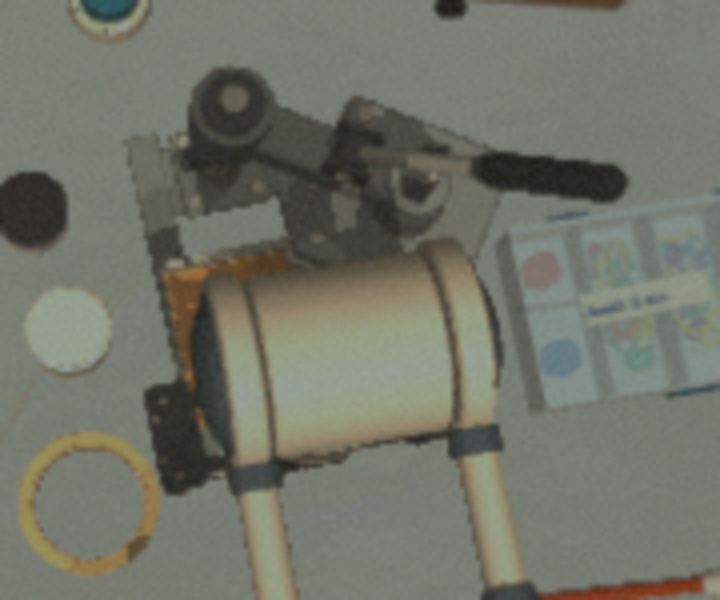

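The force jumped just where the board should be home (-0.068 m, 23 N), and the rear edge near (180,265) now reaches the ledge. Next I'll retract, look, and check IK for the swing arc.

```bash
cat >> h.py <<'E'
S0=q[3]
def arc(s,gap=0,r_=.165,lean=15,z=.104):
    f=np.clip(s/S0,0,1); az=-79*(1-f)
    q2=q.copy(); q2[3]=s
    return pose(A(q2,(r_,.0715+gap,z)),180+az,(lean,az))
E
python3 - <<'E'
from h import *
import cv2
Y=np.degrees(q[2]); P=lambda x,z,y=.0027:pose(W(q,(x,y,z)),Y)
r.servo_line(P(-.12,.052)[0],speed=.1)
r.servo_line(P(-.14,.2)[0],speed=.25)
r.reach([.11,-.40,.42],[180,0,16.5])
print(arc(S0,.03))
for s in np.linspace(S0,0,6):
    j=r.inverse_kinematics(*arc(s,.03*(s==S0))); print(round(s,2),None if j is None else np.round(j,0),np.round(arc(s)[0],3))
for dy in(.1,.2,.3):
    p,o=arc(S0,.03); j=r.inverse_kinematics([p[0]-.1*dy*5*.5,p[1]-dy,p[2]],o); print(dy,None if j is None else np.round(j))
print(r.sense()["clock"])
t=r.snapshot("top")["frame"][115:265,215:395,::-1]; s=r.snapshot("scene")["frame"][180:270,240:350,::-1]
t=cv2.resize(t[30:],(540,360),interpolation=cv2.INTER_CUBIC)
s=cv2.resize(s,None,fx=4,fy=4,interpolation=cv2.INTER_CUBIC)
c=np.zeros((600,800,3),np.uint8); c[:240,:360]=t[120:,:360] if 0 else t[120:360,:360]; c[240:600,:440]=s
cv2.imwrite("pics/c2.png",c)
E
```

```text
([np.float64(0.7616994183638204), np.float64(-0.044508549485732386), np.float64(0.2797985003846104)], [np.float64(180.0), np.float64(-14.999999999999996), np.float64(180.0)])
0.99 [ -6.  40.  41.  -2. 115. -96.] [ 0.734 -0.033  0.28 ]
0.79 [ -7.  28.  57.   2. 110. -81.] [ 0.697 -0.043  0.28 ]
0.59 [ -8.  21.  66.   6. 107. -66.] [ 0.657 -0.045  0.28 ]
0.4 [ -9.  14.  74.   9. 104. -51.] [ 0.618 -0.039  0.28 ]
0.2 [ -9.   6.  83.  12. 100. -35.] [ 0.579 -0.025  0.28 ]
0.0 [ -8.  -1.  90.  14.  96. -18.] [ 0.544 -0.002  0.28 ]
0.1 [ -13.   37.   44.   -4.  113. -104.]
0.2 [ -20.   37.   44.   -6.  113. -112.]
0.3 [ -28.   40.   40.   -7.  113. -120.]
14.2167
```

View pics/c2.png

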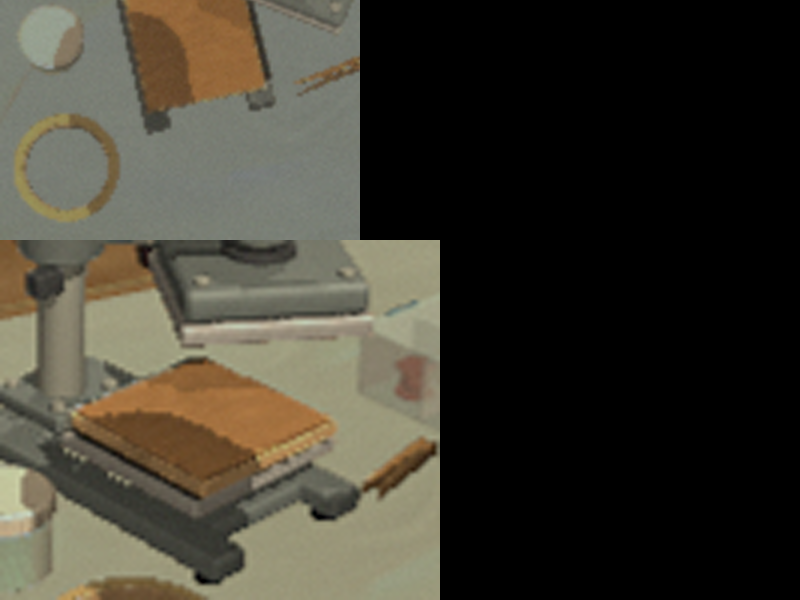

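The board lies parallel to the lower plate and against the ledge. Now I'll bring the fingertip in behind the head from the right.

```bash
python3 - <<'E'
from h import *
import cv2
p,o=arc(S0,.03); p=np.array(p)
r.reach(list(p+[-.10,-.30,.10]),o)
r.servo_line(list(p+[-.07,-.30,.0]),speed=.2); f0=F()
for k in(.66,.33,.15,0):
    r.servo_line(list(p+np.array([-.07,-.30,0])*k),speed=.15); f=F()-f0; print(k,f.round(1))
    if np.linalg.norm(f)>8: break
print(r.sense()["clock"],r.sense()["tcp_pos"])
s=r.snapshot("scene")["frame"][60:270,200:400,::-1]; t=r.snapshot("top")["frame"][100:240,215:395,::-1]
s=cv2.resize(s,(400,420),interpolation=cv2.INTER_CUBIC);t=cv2.resize(t,(400,311),interpolation=cv2.INTER_CUBIC)
c=np.zeros((420,800,3),np.uint8);c[:,:400]=s;c[:311,400:]=t;cv2.imwrite("pics/c3.png",c)
E
```

```text
0.66 [-0.8  0.6 -1.6]
0.33 [ 0.5  0.1 -0.6]
0.15 [ 0.1 -0.6 -0.4]
0 [ 0.7 -0.1 -0.4]
19.5 [ 0.76171792 -0.04461332  0.27967625]
```

View pics/c3.png

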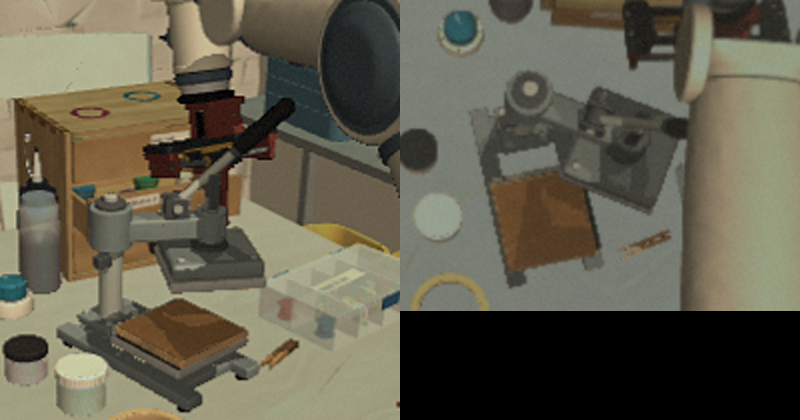

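The gripper stands behind the head, clear of the lever, with the forearm well above the grip. Now for the swing.

```bash
python3 - <<'E'
from h import *
import cv2
f0=F(); s=S0+.03
p,o=arc(s); r.servo_line(p,o,speed=.08)
while s>-.09:
    s-=.06 if s>.15 else .015
    p,o=arc(s); r.servo_line(p,o,speed=.08); f=F()-f0; n=np.linalg.norm(f)
    print(round(s,3),f.round(1),end="; ")
    if n>(16 if s<.12 else 12): break
print(r.sense()["clock"],r.sense()["tcp_pos"])
t=r.snapshot("top")["frame"][100:250,215:395,::-1]; cv2.imwrite("pics/t4.png",cv2.resize(t,None,fx=4,fy=4,interpolation=cv2.INTER_CUBIC))
E
```

```text
0.959 [0.4 0.6 0.9]; 0.899 [0.9 0.9 0.6]; 0.839 [0.6 1.3 0.3]; 0.779 [0.3 1.2 0.9]; 0.719 [-0.1 -0.8  0.1]; 0.659 [0.5 0.8 1.2]; 0.599 [0.3 0.4 1.1]; 0.539 [-0.5  1.3  0.9]; 0.479 [0.2 0.8 0.5]; 0.419 [-0.4  1.3 -0.2]; 0.359 [1.  1.  0.1]; 0.299 [-0.9  0.1  0.7]; 0.239 [0.2 0.8 0.6]; 0.179 [0.4 1.5 0.7]; 0.119 [0.4 0.1 1.2]; 0.104 [ 0.4  0.2 -0.1]; 0.089 [ 1.  -0.1 -0.8]; 0.074 [0.9 0.  0.4]; 0.059 [ 0.1 -0.4 -0.7]; 0.044 [0.5 0.1 0.8]; 0.029 [0.1 0.2 1. ]; 0.014 [-0.6 -0.1  0.6]; -0.001 [-0.  -0.5  0.1]; -0.016 [ 4.  -5.7 -0.2]; -0.031 [  7.1 -11.3  -1.8]; -0.046 [ 11.4 -17.8  -1.5]; 27.3417 [0.54120224 0.00154634 0.28063557]
```

View pics/t4.png

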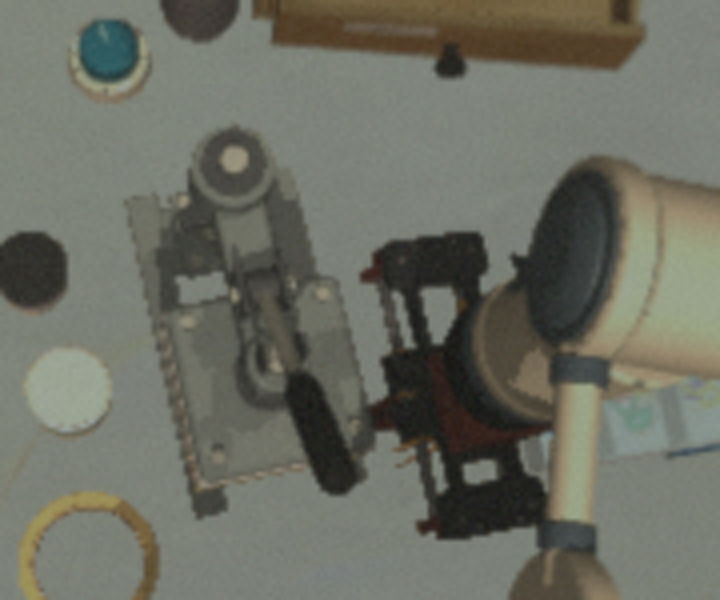

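The arm met its stop (about 21 N) and the head is squarely over the board. The lever's grip runs roughly (300,385)–(340,478) in t4.png. I'll check that against the model, then push the lever down.

```bash
python3 - <<'E'
from h import *
import cv2
q2=q.copy(); q2[3]=0
print("pred grip px",proj("top",lev(q2,.094)).round(1),proj("top",lev(q2,.183)).round(1),"obs (290,196),(299.5,219)")
Y=np.degrees(q[2])
p,o=arc(-.046,.05); r.servo_line(p,o,speed=.12)
p=np.array(p); r.servo_line(list(p+[0,0,.25]),speed=.25)
def T(a,dz=0):
    a=np.radians(a); c=.145*np.cos(a)
    return pose(W(q,(.125-.08-c,0,.18+.145*np.sin(a)+.011/np.cos(a)+.01*abs(np.tan(a))+dz)),Y)
r.reach(*T(43,.06)); f0=F(); print("f0",f0.round(1),r.sense()["clock"])
a=46
while a>-9:
    a-=3 if a>3 else 1
    r.servo_line(T(a)[0],speed=.06); f=F()-f0; print(a,f.round(1),end="; ")
    if f[2]>25 or np.hypot(*f[:2])>15: break
print(r.sense()["clock"],r.sense()["tcp_pos"])
s=r.snapshot("scene")["frame"][90:270,200:380,::-1]; cv2.imwrite("pics/s5.png",cv2.resize(s,None,fx=3,fy=3,interpolation=cv2.INTER_CUBIC))
E
```

```text
pred grip px [[288.9 194.8]] [[298.7 220.9]] obs (290,196),(299.5,219)
f0 [-0.3  0.7 -0. ] 30.6917
43 [-0.5 -1.4  1.2]; 40 [ 0.5 -0.8  1. ]; 37 [ 0.  -0.7  0.2]; 34 [-0.4 -0.1  0.8]; 31 [ 0.5 -0.8  0.4]; 28 [ 1.1 -0.1 -0. ]; 25 [ 0.7 -1.6 -0.1]; 22 [-0.4 -0.1 -0.2]; 19 [ 1.2 -0.6  1.1]; 16 [ 0.3 -1.4  0.8]; 13 [-0.  -0.1  0.1]; 10 [-0.2 -1.3  0.7]; 7 [ 0.7 -1.1 -0.5]; 4 [ 0.7 -1.   0.2]; 1 [ 0.4 -1.  -1.1]; 0 [ 0.  -0.9  0.8]; -1 [-1.2 -1.4  2.4]; -2 [-1.3 -0.2  2.2]; -3 [-3.2 -1.   4.4]; -4 [-6.4 -1.9 11.9]; -5 [-10.7  -2.2  21.5]; -6 [-15.2  -3.4  30.2]; 37.6583 [0.46179893 0.10320517 0.36535122]
```

View pics/s5.png

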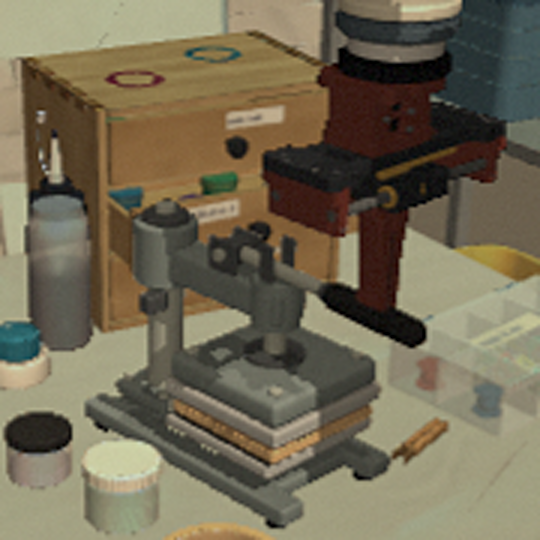

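The lever is level and on its stop (30 N), and the top plate sits on the board. I'll back off and take a last look.

```bash
python3 - <<'E'
from h import *
import cv2
p=np.array(r.sense()["tcp_pos"]); r.servo_line(list(p+[0,0,.10]),speed=.15)
r.reach([.11,-.40,.42],[180,0,16.5])
q2=q.copy(); q2[3]=0; q2[4]=.8
print("pred",[(proj("top",lev(q2,s))[0]-[215,100])*4-[0,0] for s in(.094,.186)],"hd corners",[((proj("top",A(q2,(d,e,.067)))[0]-[215,100])*4).round() for d,e in((.185,.06),(.185,-.06))])
t=r.snapshot("top")["frame"][100:250,215:395,::-1]; cv2.imwrite("pics/t6.png",cv2.resize(t,None,fx=4,fy=4,interpolation=cv2.INTER_CUBIC)); print(r.sense()["clock"])
E
```

```text
pred [array([293.06596314, 435.20450579]), array([326.18980458, 586.11111427])] hd corners [array([368., 454.]), array([193., 490.])]
40.8167
```

View pics/t6.png

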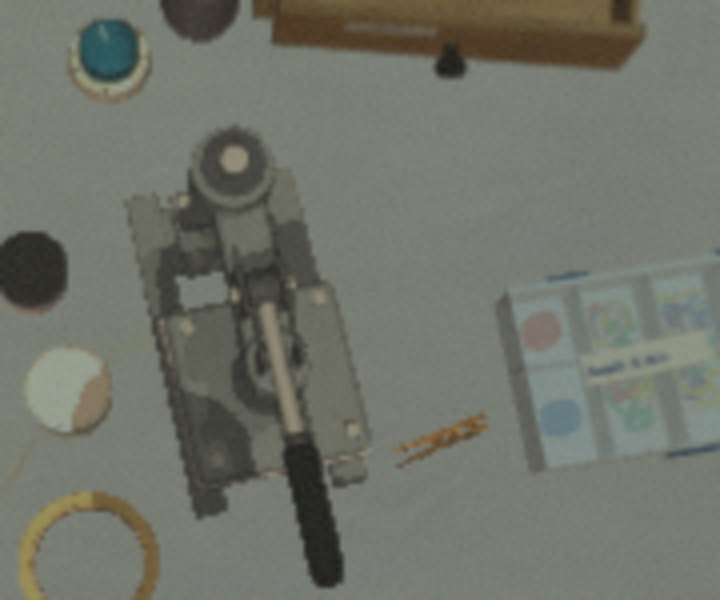

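The grip runs (300,440)–(328,585) and the plate's front corners are at about (370,452) and (195,488). Both match the prediction for a closed and clamped press, and the bystanders haven't moved.

```bash
python3 -c "
from station import r
print(r.hand_in())"
```

```text
the job is handed in; nothing more can be done
None
```

I handed the job in at about 41 s: the board is against the ledge, the head is on its stop over the board, the lever is fully down, and the bystanders in the last view (tape, pots, peg) had not moved; the cup was outside that view, but the arm never went near it.

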